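Level a rocking scale stand with its screw foot

ROBOT

A 6-joint arm with a two-finger parallel gripper is mounted at the origin on the work surface; the furniture and walls round the work are solid. World frame = base frame: x ahead of the robot, y to its left, z up, the work surface at z = 0. Lengths are in m, angles in rad, forces in N, time in s.
With the tool pointing down it reaches from about 0.35 to 0.85 m from the base axis. Payload 8.1 kg.
Tool frame: the origin (TCP) lies on the centre line of the jaws, within the pads' length; the fingertips stand 17 mm ahead of it and the grasp point (between the pads) lies 2 mm behind it; z points along the fingers, y is the line along which they close (so a half turn about z gives the same grasp; the last joint's range is limited). The gripper opens to 93 mm and grips with 3 to 60 N. Pads are 15 mm wide; open, the fingers measure 128 mm over their backs; the gripper's body (75 mm by 188 mm) begins 65 mm behind the grasp point.
Start: joints at [-1.274, 0.13, 1.488, -0, 1.523, -0.085], TCP at [0.224, -0.557, 0.236] pointing down, gripper open.
Joint ranges: [-2.96, 2.96], [-0.89, 2.26], [0.02, 2.5], [-1.34, 4.48], [0, 2.73], [-2.66, 2.66]. Speed limits (rad/s): [2.39, 2.39, 2.79, 3.14, 3.14, 3.14].

INTERFACE

Orientations are given as a rotation vector (axis times angle).
In Python, from plant import status, eyes, robot gives the robot as it stands. The module is installed in compiled form; this text tells all that it offers.
- The arm moves only by the tool servo_tool, never from a script. Its argument "plan" is text: rows parted by semicolons, each of 4 numbers parted by spaces: the shift along the tool's x, y, z in m, then the turn about the tool's z in degrees. A call has 1 to 12 rows; each row is the pose to reach, as a shift and turn from the pose commanded when the call began, along the tool's axes at that moment; what a row does not reach only later rows make up. A row lasts 1/12 s, in which the tool goes at most 41.7 mm and 7.16 degrees, less where a joint would pass 70% of its speed; a pose out of reach is approached as far as the arm can. A call with a gripper value outside its range is refused whole. "grip" is the closure, from -1 (fully open) to 1 (shut), set as the call begins (left out, the last holds). The fingers move at their own pace and stop on an object; "grip_force" is the grip in N (left out, the last holds). Time passes only in rows, so rows that repeat a pose let the fingers close. It gives the time, the measured TCP pose, the force, the opening and the grip force at its end, in the units of the state.
- status.read_state(): the state, without advancing time (a new reading comes with each control period).
- eyes.read_camera(name): name is "scene" or "top"; returns a dict with "image" (384x512x3 uint8, blue, green, red), "fovy" (degrees; the focal length in pixels is half the picture's height over the tangent of half this angle, whatever the lens; pixels are square), "cx", "cy" (the principal point, pixels), "world_from_camera" (4x4, takes a point from camera to world coordinates). Camera axes: x right, y down, z forward; pixel columns grow to the right and rows downward; lengths in m; the calibration is good to about 2 mm. A picture is of the moment at which its call begins. There is no depth.
- robot.close_job(): hands the job in; it is judged then, once.
The state is a dict: "t": time; "q": joint angles; "dq": joint speeds; "joint_torque": joint torques, N m; "tool_pos": TCP position; "orientation": TCP orientation; "force": force on the tool from outside, world axes, zero at the start; "wrist_torque": the same for the moment, N m; "opening": finger opening in m; "gripper_force": force on a finger pad.
Only numpy, scipy, OpenCV 4.12 (cv2) and the standard library are available. Lean on these libraries where they do the work, as an engineer would, in place of code of your own. Each camera call takes 0.05 s, during which the arm holds its last target. There are 200 camera calls.

TASK

The low steel stand under the bar scale rocks because its one adjustable foot, the one with the red knob on top, is screwed in too far. Turn the knob clockwise (seen from above) to screw that foot out until the stand is level and firm on all four feet and rocks neither way, without shoving the stand out of its place or disturbing the things around it, then let go.

Things in the scene. Friction and masses are not known exactly. Their poses are not given: they have to be found in the camera images.
- stand: loose steel stand, deck 240 (x) x 150 mm (y), its top 45 mm up, black bar scale fixed on its middle (130 x 160 mm, top 71 mm up), 2.5 kg in all. Origin: its centre at the level of the fixed feet's tips, near the table top; z up; any yaw. With foot_d too short it tilts 1 to 3 degrees down to the knob corner and rocks about the line foot_a-foot_c; with foot_d too long, about foot_b-foot_d
- foot_a: fixed rubber-padded foot (28 mm dia.) of the stand; origin = the lowest point of its pad. It gives on a rubber buffer, 1 mm per 8 N. At (-95, +55) mm in the stand
- foot_b: fixed rubber-padded foot (28 mm dia.) of the stand; origin = the lowest point of its pad. It gives on a rubber buffer, 1 mm per 8 N. At (-95, -55) mm in the stand, diagonally across from the knob; it hangs clear of the table while foot_d is too short
- foot_c: fixed rubber-padded foot (28 mm dia.) of the stand; origin = the lowest point of its pad. It gives on a rubber buffer, 1 mm per 8 N. At (+95, -55) mm in the stand
- foot_d: adjustable rubber-padded foot (28 mm dia.) of the stand; origin = the lowest point of its pad. At (+95, +55) mm in the stand; it does not turn, but moves down out of the stand 12 mm per clockwise turn of the knob (1.9 mm per rad)
- knob (a joint): turn of the red knob, rad; grows clockwise seen from above, range -0.3 to 5.5; starts at -0.1 to 0.7 (foot too short, foot_b in the air). Near 2.65 the stand is level and its four feet carry equal loads; from about 1.9 to 3.4 all of them carry at least a third of that; beyond 3.7 the foot is too long. The thread stays as left; turning takes 0.06 to 0.1 N m
- knob_grip (a point): grip point: on the axis of the red knob (round, ribbed, 36 mm dia., 25 mm high, white index line on top) at half its height, over foot_d, about 100 mm above the table. It sinks 1.9 mm relative to the deck per rad of clockwise turn: lower the gripper as much while turning. Its underside is 82 to 87 mm up, above the scale, so fingers may close on it from any direction
- shot_glass: shot glass, 50 mm dia., 64 mm high, standing to the right; origin at the centre of its underside
- tamper: coffee tamper, 58 mm steel base, wooden handle, 95 mm high, standing to the right; origin at the centre of its underside
- blind_basket: small steel filter basket, 70 mm dia., 24 mm high, to the left; origin at the centre of its underside
- timer: white kitchen timer, 58 x 66 x 22 mm, to the left; origin at the centre of its underside

How it is judged:
At the end, for the whole second after the job is handed in: Each of the four feet presses on the table with more than 2 N (an equal share is about 6 N), the stand is level within 0.015 rad, at rest and within 30 mm of where it stood, and the shot glass, tamper, basket and timer are within 20 mm of where they stood (contact force between each of foot_a, foot_b, foot_c, foot_d and anything else above 2 N and angle between stand's own z axis and vertical below 0.015 rad and distance of stand from where it was at the start of the episode below 0.03 m and linear speed of stand below 0.01 m/s and angular speed of stand below 0.05 rad/s and distance of each of shot_glass, tamper, blind_basket, timer from where it was at the start of the episode below 0.02 m); the robot touches nothing.
It fails at once if the stand is shoved or lifted more than 40 mm from its place (distance of stand from where it was at the start of the episode above 0.04 m).
It fails at once if the shot glass is moved more than 20 mm (distance of shot_glass from where it was at the start of the episode above 0.02 m).
It fails at once if the tamper is moved more than 20 mm (distance of tamper from where it was at the start of the episode above 0.02 m).
It fails at once if the steel basket is moved more than 20 mm (distance of blind_basket from where it was at the start of the episode above 0.02 m).
It fails at once if the timer is moved more than 20 mm (distance of timer from where it was at the start of the episode above 0.02 m).
It also fails if it takes over 48 s, if anything falls off the work surface, if the arm or the gripper's body presses on something with over 40 N, if the wrist force passes 120 N, or if a joint passes its speed limit or range.

## Working session

There is one attempt and no reset: what is moved stays moved. The work goes in short steps, Python scripts to look and compute and a tool call to move; the robot and the scene stay as the last step left them, time stands still between calls to the robot, and variables do not carry over. Pictures are saved under pics/ and viewed, at most 10 in all, crops included, and the job is handed in when it is done.

Besides the shell and the picture viewer there is one more tool, called after ">>>" as name(argument=value, ...), one argument or row to a line, values as JSON. servo_tool: Moves the arm, as the interface text tells. Its arguments: {"type":"object","properties":{"plan":{"type":"string"},"grip":{"type":"number"},"grip_force":{"type":"number"}},"required":["plan"]}

```bash
mkdir -p pics; cat > h.py <<'E'
import numpy as np,cv2
from plant import status,eyes,robot
def cam(n,save=None):
    c=eyes.read_camera(n)
    if save: cv2.imwrite('pics/'+save,c['image'])
    return c
def ray(c,u,v,z):
    f=c['image'].shape[0]/2/np.tan(np.radians(c['fovy'])/2)
    T=np.array(c['world_from_camera']);d=T[:3,:3]@np.array([(u-c['cx'])/f,(v-c['cy'])/f,1]);o=T[:3,3]
    return o+d*(z-o[2])/d[2]
def proj(c,p):
    f=c['image'].shape[0]/2/np.tan(np.radians(c['fovy'])/2)
    T=np.array(c['world_from_camera']);q=T[:3,:3].T@(np.array(p)-T[:3,3])
    return q[:2]/q[2]*f+[c['cx'],c['cy']]
def red(c):
    h=cv2.cvtColor(c['image'],cv2.COLOR_BGR2HSV)
    m=cv2.inRange(h,(0,130,70),(8,255,255))|cv2.inRange(h,(172,130,70),(180,255,255))
    n,l,s,ce=cv2.connectedComponentsWithStats(m)
    return [(s[i].tolist(),ce[i].round(1).tolist()) for i in range(1,n) if s[i][4]>15]
E
python3 - <<'E'
from h import *
for n in('top','scene'):
    c=cam(n,n+'0.png');print(n,red(c),c['fovy'],np.round(c['world_from_camera'],3).tolist())
    for r in red(c): print(ray(c,*r[1],0.108))
a=cv2.imread('pics/top0.png');b=cv2.imread('pics/scene0.png')
s=status.read_state();print(s)
E
```

```text
top [([192, 173, 12, 12, 110], [197.4, 178.7])] 57.20514520081907 [[-0.023, -0.987, 0.161, 0.371], [-1.0, 0.025, 0.013, -0.022], [-0.017, -0.161, -0.987, 1.19], [0.0, 0.0, 0.0, 1.0]]
[0.58419179 0.18413203 0.108     ]
scene [([181, 223, 15, 15, 170], [188.8, 230.0])] 42.777524219865874 [[-0.906, -0.247, 0.344, 0.081], [-0.424, 0.519, -0.742, 0.922], [0.005, -0.818, -0.575, 0.83], [0.0, 0.0, 0.0, 1.0]]
[0.57753416 0.19898264 0.108     ]
{'t': 0.1, 'q': array([-1.27434778e+00,  1.31109438e-01,  1.48916066e+00, -1.91956583e-07,
        1.52296385e+00, -8.54486335e-02]), 'dq': array([-6.10966752e-04, -9.05806345e-04, -1.56253935e-03, -3.04580599e-04,
        1.49737528e-03,  8.76289405e-05]), 'joint_torque': array([ 1.46041282e-03, -5.61341035e+01, -4.93096554e+01,  7.70891737e-02,
        2.91365886e-02, -5.89870160e-05]), 'tool_pos': array([ 0.22346452, -0.55632615,  0.23468342]), 'orientation': array([-3.08289059e+00, -5.95934144e-01,  2.71648572e-04]), 'force': array([ 0.56137072, -1.07064311,  0.6277166 ]), 'wrist_torque': array([-0.01671337, -0.01286004,  0.03057987]), 'gripper_force': 0.0, 'opening': 0.09372950996045498}
```

```bash
python3 - <<'E'
import cv2,numpy as np
a=cv2.imread('pics/top0.png');b=cv2.imread('pics/scene0.png')
A=cv2.resize(a[110:290,120:320],None,fx=3,fy=3,interpolation=3)  
cv2.imwrite('pics/topc.png',A)
B=cv2.resize(b[130:330,100:360],None,fx=3,fy=3,interpolation=3);cv2.imwrite('pics/scc.png',B)
from h import *
# triangulate
class N:pass
c1=cam('top');c2=cam('scene')
L=[]
for z in(0.09,0.095,.1,.105,.11,.115): print(z,ray(c1,197.4,178.7,z)[:2],ray(c2,188.8,230,z)[:2])
E
```

```text
0.09 [0.58774629 0.18756775] [0.58991646 0.18094877]
0.095 [0.58675893 0.18661339] [0.58647693 0.18595818]
0.1 [0.58577157 0.18565902] [0.58303741 0.19096758]
0.105 [0.58478421 0.18470465] [0.57959788 0.19597699]
0.11 [0.58379685 0.18375029] [0.57615835 0.2009864 ]
0.115 [0.58280949 0.18279592] [0.57271883 0.20599581]
```

View pics/top0.png

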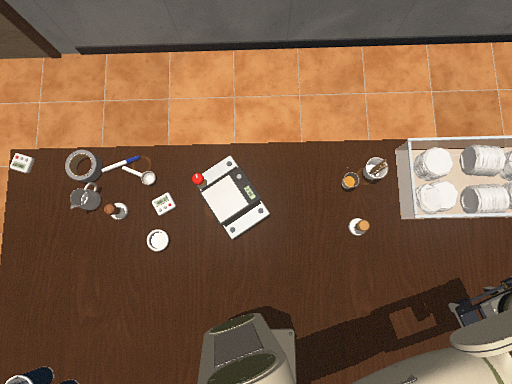

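View pics/scene0.png

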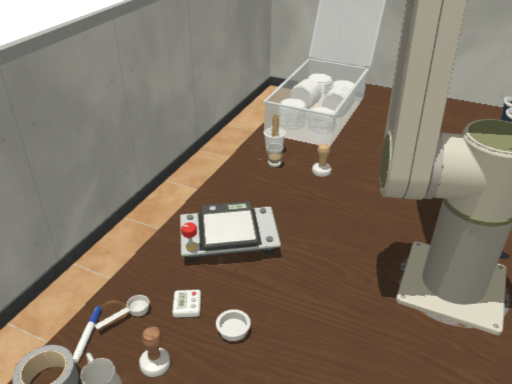

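View pics/topc.png

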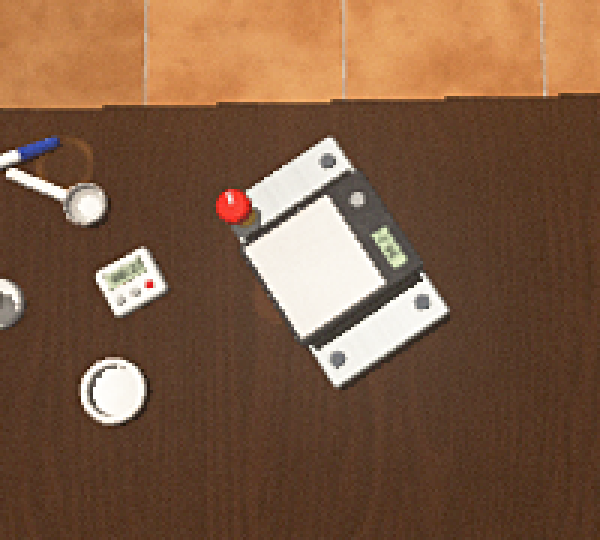

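The top view shows the knob at (197,179). The stand runs from there to about (268,215), and the timer (164,204) and basket (158,240) are to its left. The scene view shows the knob at (189,230), and the path above the table is clear.

```bash
python3 - <<'E'
from h import *
from scipy.spatial.transform import Rotation as R
s=status.read_state();M=R.from_rotvec(s['orientation']).as_matrix();print(M.round(3))
print('shift',M.T@(np.array([.584,.186,.236])-s['tool_pos']))
a=cv2.imread('pics/scene0.png')[205:260,160:225];t=cv2.imread('pics/top0.png')[155:200,175:225]
cv2.imwrite('pics/k.png',np.hstack([cv2.resize(a,(400,400),interpolation=0),cv2.resize(t,(400,400),interpolation=0)]))
E
```

```text
[[ 0.928  0.373 -0.   ]
 [ 0.373 -0.928  0.001]
 [ 0.    -0.001 -1.   ]]
shift [ 6.11210187e-01 -5.54650145e-01 -3.23979554e-04]
```

View pics/k.png

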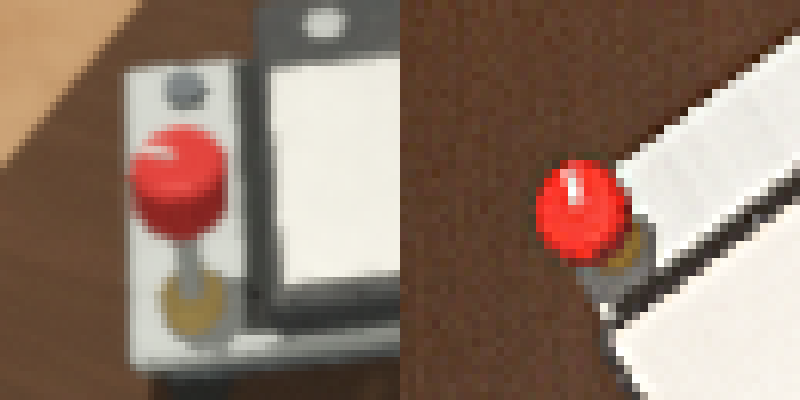

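The crop shows the knob clearly. Its top face is centred near scene (188.6,226.2) and top (197.1,178.1), and the index line points away from the robot.

```bash
python3 - <<'E'
from h import *
from scipy.optimize import least_squares
c1=cam('top');c2=cam('scene')
f=lambda p:np.r_[proj(c1,p)-[197.1,178.1],proj(c2,p)-[188.6,226.2]]
r=least_squares(f,[.58,.18,.1]);print(r.x,r.fun)
for k in((180,155+0),):pass
E
```

```text
[0.58646494 0.18543532 0.10605662] [ 0.00757966  0.0175862  -0.0137141  -0.00331167]
```

>>> servo_tool(
  plan="0.03 -0.027 0 -7;0.06 -0.055 0 -14;0.09 -0.082 0 -21;0.12 -0.109 0 -28;0.15 -0.136 0 -35;0.18 -0.163 0 -42;0.21 -0.19 0 -49;0.24 -0.218 0 -56;0.27 -0.245 0 -63;0.3 -0.272 0 -70;0.33 -0.3 0 -77;0.36 -0.327 0 -84",
  grip=-0.4,
)

```text
t: 1.3
tool_pos: [0.4363, -0.1172, 0.236]
orientation: [1.885, 2.512, 0.0]
force: [0.4, -1.2, 0.4]
opening: 0.0649
gripper_force: 0.0
```

```bash
cat >> h.py <<'E'
from scipy.spatial.transform import Rotation as R
def todo(p):
    s=status.read_state();M=R.from_rotvec(s['orientation']).as_matrix()
    print('shift',(M.T@(np.array(p)-s['tool_pos'])).round(4),'q',np.round(s['q'],3),'yaw',np.degrees(np.arctan2(M[1,0],M[0,0])).round(1),s['t'],'F',s['force'].round(1),s['wrist_torque'].round(2))
E
python3 -c "
from h import *
todo([.5865,.1855,.16])"
```

```text
shift [0.2488 0.2288 0.076 ] q [-0.376 -0.283  1.88   0.     1.544 -0.659] yaw 106.2 1.3 F [ 0.4 -1.2  0.4] [-0.07 -0.07  0.03]
```

>>> servo_tool(
  plan="0.023 0.021 0.007 -7;0.046 0.042 0.014 -14;0.07 0.063 0.021 -21;0.092 0.084 0.028 -28;0.115 0.105 0.035 -35;0.138 0.127 0.042 -42;0.161 0.148 0.049 -49;0.184 0.169 0.056 -56;0.207 0.19 0.063 -63;0.23 0.211 0.07 -70;0.249 0.229 0.076 -70;0.249 0.229 0.076 -70",
)

```text
t: 2.3
tool_pos: [0.5881, 0.1869, 0.1575]
orientation: [-0.107, -3.138, -0.002]
force: [0.3, -0.2, -0.2]
opening: 0.0647
gripper_force: 0.0
```

```bash
python3 -c "
from h import *
todo([.5865,.1855,.093])
c=cam('scene');t=cam('top')
a=c['image'][160:260,130:260];b=t['image'][130:230,140:270]
cv2.imwrite('pics/h.png',np.vstack([cv2.resize(x,(520,300),interpolation=2) for x in (a,b)]))"
```

```text
shift [ 0.0014 -0.0015  0.0645] q [ 2.240e-01  2.250e-01  1.527e+00  1.000e-03  1.392e+00 -1.279e+00] yaw 176.1 2.3 F [ 0.3 -0.2 -0.2] [ 0.04 -0.15  0.03]
```

View pics/h.png

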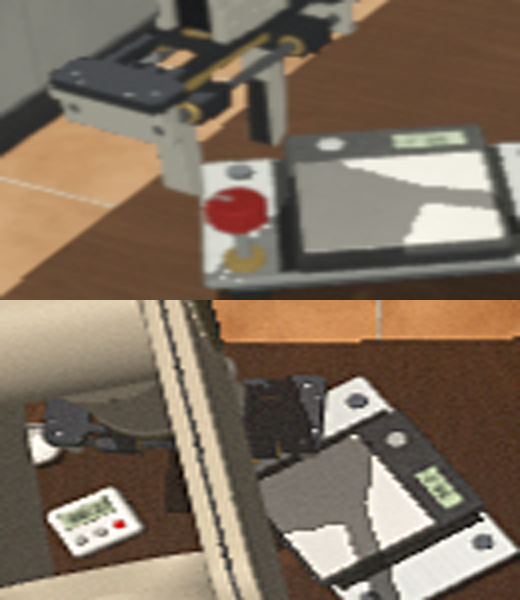

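The open fingers straddle the knob along world y, so I'll descend and grip.

>>> servo_tool(
  plan="0.001 -0.001 0.01 0;0.001 -0.001 0.02 0;0.001 -0.001 0.03 0;0.001 -0.001 0.04 0;0.001 -0.001 0.05 0;0.001 -0.001 0.058 0;0.001 -0.001 0.063 0;0.001 -0.001 0.063 0;0.001 -0.001 0.063 0",
)

```text
t: 3.15
tool_pos: [0.5867, 0.182, 0.0963]
orientation: [-0.113, -3.139, 0.0]
force: [-0.1, -0.0, -0.0]
opening: 0.0652
gripper_force: 0.0
```

>>> servo_tool(
  plan="0 0 0 0;0 0 0 0;0 0 0 0;0 0 0 0;0 0 0 0;0 0 0 0",
  grip=1,
  grip_force=20,
)

```text
t: 3.65
tool_pos: [0.5877, 0.1832, 0.0979]
orientation: [0.113, 3.137, 0.003]
force: [-0.1, 3.2, 4.3]
opening: 0.0354
gripper_force: 20.0
```

```bash
python3 -c "
from h import *
todo([.5865,.1855,.093])
print(status.read_state()['opening'],status.read_state()['gripper_force'])"
```

```text
shift [0.0014 0.0022 0.0049] q [ 0.218  0.272  1.585  0.002  1.282 -1.282] yaw 175.9 3.65 F [-0.1  3.2  4.3] [ 0.82 -0.1  -0.  ]
0.035436967326041464 20.000518251908943
```

>>> servo_tool(
  plan="0 0.001 0 6;0 0.001 0 12;0 0.001 0 18;0 0.001 0 24;0 0.001 0 30;0 0.001 0 36;0 0.001 0 42;0 0.001 0 48;0 0.001 0 54;0 0.001 0 60;0 0.001 0 66;0 0.001 0 66",
)

```text
t: 4.65
tool_pos: [0.5877, 0.183, 0.0973]
orientation: [1.81, 2.566, 0.002]
force: [1.5, 0.2, 1.2]
opening: 0.0351
gripper_force: 20.0
```

```bash
python3 -c "
from h import *
todo([.5865,.1855,.093])
c=cam('scene');t=cam('top')
a=c['image'][160:260,130:260]
cv2.imwrite('pics/i.png',cv2.resize(a,(650,500),interpolation=2))"
```

```text
shift [ 0.0028 -0.0003  0.0043] q [ 0.219  0.273  1.585 -0.     1.282 -0.123] yaw 109.6 4.65 F [1.5 0.2 1.2] [ 0.02 -0.75 -0.03]
```

View pics/i.png

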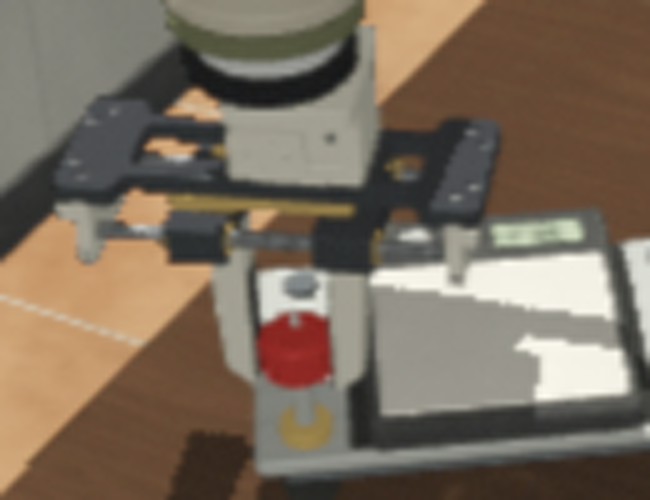

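The knob is held between the pads at (295,350). Its index line has turned with the gripper, with no slip visible. I'll continue.

>>> servo_tool(
  plan="0 0 0 6;0 0 0 12;0 0 0 18;0 0 0 24;0 0 0 30;0 0 0 36;0 0 0 42;0 0 0 48;0 0 0 54;0 0 0 60;0 0 0 66;0 0 0 66",
)

```text
t: 5.75
tool_pos: [0.5876, 0.1819, 0.0972]
orientation: [2.913, 1.17, 0.001]
force: [0.3, -4.8, 4.3]
opening: 0.0355
gripper_force: 20.0
```

```bash
python3 -c "
from h import *
todo([.5865,.1855,.093])
c=cam('scene')
a=c['image'][160:260,130:290]
cv2.imwrite('pics/j.png',cv2.resize(a,(800,500),interpolation=2))"
```

```text
shift [ 0.0017 -0.0033  0.0042] q [ 0.218  0.273  1.585 -0.002  1.283  1.026] yaw 43.8 5.75 F [ 0.3 -4.8  4.3] [-1.27 -0.59 -0.04]
```

View pics/j.png

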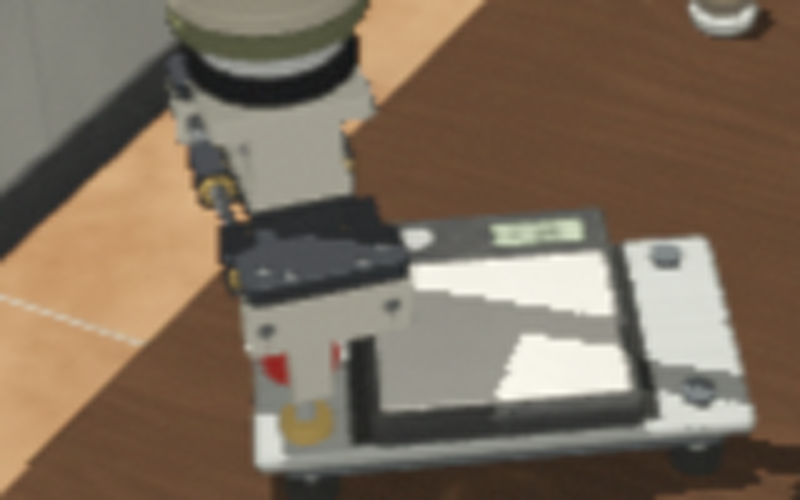

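The pads still hold the knob after 132° (2.31 rad). I'll release and retract straight up.

>>> servo_tool(
  plan="0 0 0 0;0 0 0 0;0 0 0 0;0 0 0 0;0 0 -0.01 0;0 0 -0.03 0;0 0 -0.06 0;0 0 -0.09 0;0 0 -0.12 0;0 0 -0.12 0",
  grip=-0.4,
)

```text
t: 6.63
tool_pos: [0.5902, 0.184, 0.2256]
orientation: [2.912, 1.174, 0.018]
force: [0.7, -0.5, 1.6]
opening: 0.0652
gripper_force: 0.0
```

```bash
python3 -c "
from h import *
todo([.45,-.1,.25])"
```

```text
shift [-0.2978  0.1074 -0.0267] q [0.219 0.173 1.46  0.    1.497 1.023] yaw 43.9 6.6333 F [ 0.7 -0.5  1.6] [ 0.04 -0.07 -0.01]
```

Next I'll move aside for a clear look.

>>> servo_tool(
  plan="-0.03 0.011 -0.003 0;-0.06 0.022 -0.006 0;-0.09 0.033 -0.009 0;-0.12 0.044 -0.012 0;-0.15 0.055 -0.015 0;-0.18 0.066 -0.018 0;-0.21 0.077 -0.021 0;-0.24 0.088 -0.024 0;-0.27 0.099 -0.026 0;-0.3 0.107 -0.027 0;-0.3 0.107 -0.027 0",
)

```text
t: 7.55
tool_pos: [0.443, -0.1058, 0.2447]
orientation: [2.914, 1.169, -0.001]
force: [-0.5, 0.8, -0.3]
opening: 0.0651
gripper_force: 0.0
```

```bash
python3 -c "
from h import *
c=cam('scene');t=cam('top')
cv2.imwrite('pics/s1.png',c['image']);cv2.imwrite('pics/t1.png',t['image'])
o=cv2.imread('pics/scene0.png');p=cv2.imread('pics/top0.png')
f=lambda x:cv2.resize(x,(400,300),interpolation=2)
S=np.s_[195:270,170:290];T=np.s_[145:245,180:280]
cv2.imwrite('pics/cmp.png',np.vstack([np.hstack([f(o[S]),f(c['image'][S])]),np.hstack([f(p[T]),f(t['image'][T])])]))"
```

```text
(no output)
```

View pics/cmp.png

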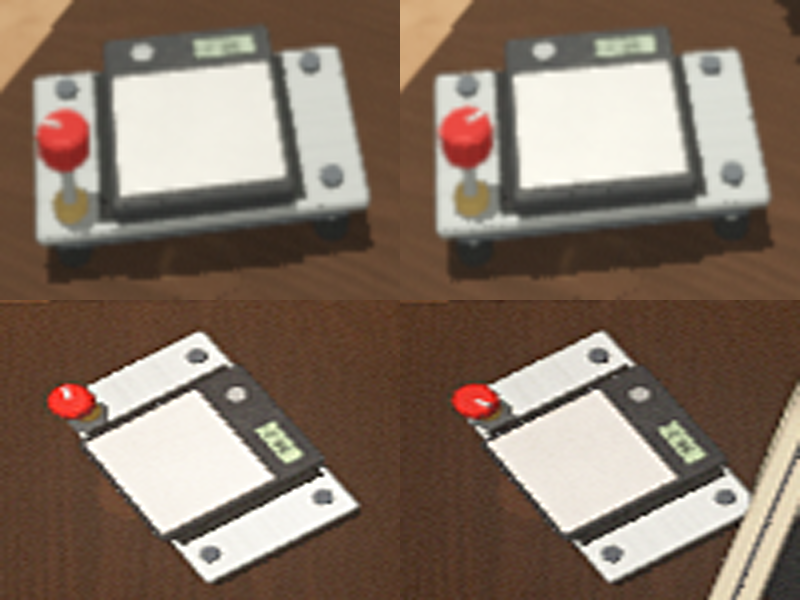

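The stand hasn't visibly moved, and its near edge now sits level. The index line has turned about 130°, which matches the gripper, so there was little or no slip. The arm is clear, so I'm handing the job in.

```bash
python3 -c "
from h import *
print(robot.close_job())"
```

```text
the job is handed in; nothing more can be done
None
```

I turned the knob 132° clockwise (about 2.3 rad), let go and handed the job in. In the last pictures the stand looked level and hadn't visibly moved, but I couldn't measure the load on each foot, and no verdict came back.

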